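# Clamp the sugar jar and unscrew its tight cap

### The arm

A 7-joint arm with a two-finger parallel gripper is mounted at the origin on the work surface. World frame = base frame: x ahead of the robot, y to its left, z up, the work surface at z = 0. Lengths are in m, angles in rad, forces in N, time in s.
With the tool pointing down it reaches from about 0.425 to 1.025 m from the base axis. Payload 9.4 kg.
Tool frame: the origin (TCP) lies at the very end of the fingers, on their centre line; the grasp point (between the pads) lies 19 mm behind it (ctrl.grip_depth is the distance from the TCP to the grasp point, in m); z points along the fingers, x is the direction in which the jaws open and shut, and the axes are right-handed (so a half turn about z gives the same grasp; the last joint's range is limited). The gripper opens to 93 mm and grips with 3 to 60 N. Pads are 15 mm wide; open, the fingers measure 128 mm over their backs; the gripper's body (75 mm by 188 mm) begins 65 mm behind the grasp point.
Start: joints at [-1.33, 0.599, -0.003, 1.599, 0.002, 0.943, -0.08], TCP at [0.227, 0.689, 0.184] pointing down, gripper open.
Joint ranges: [-2.57, 2.57], [-0.35, 1.97], [-1.29, 1.29], [0.11, 2.56], [-1.05, 4.19], [0.11, 1.86], [-2.63, 2.63]. Speed limits (rad/s): [2.22, 2.22, 3.01, 3.01, 3.14, 3.14, 3.14].

### API

Orientations are given as a unit quaternion [w, x, y, z].
In Python, from rig import ctrl gives the robot as it stands.
- The arm moves only by the tool servo_tool, never from a script. Its argument "commands" is a list of rows, each a list of 3 entries, a list of its own where there are three numbers: the opening, from 0 (shut) to 1 (fully open), then the shift along the tool's x, y, z in cm, then the turn about the tool's z in degrees. In form: [[fingers, [dx, dy, dz], yaw], ...]. A call has 1 to 5 rows; each row shifts and turns the pose as measured when the row begins, along the tool's axes as they then stand; what a row does not reach is not made up. A row lasts 1/12 s, in which the tool goes at most 41.7 mm and 7.16 degrees, less where a joint would pass 70% of its speed; a pose out of reach is approached as far as the arm can. A call is refused whole if a number of a shift passes 4.17 or a number of a turn 7.16, either way. A call with a gripper value outside its range is refused whole. The fingers move at their own pace and stop on an object; "grip_force" is the grip in N (left out, the last holds). Time passes only in rows, so rows that do not move let the fingers close. It gives the time, the measured TCP pose, the force and the opening at its end, in the units of the state.
- ctrl.get_state(): the state, without advancing time (a new reading comes with each control period).
- ctrl.snapshot(name): name is "scene" or "top" or "wrist"; returns a dict with "color" (384x512x3 uint8, red, green, blue), "fx", "fy", "cx", "cy" (pixels), "eye" and "orientation" of the camera in the world. Camera axes: x right, y down, z forward; pixel columns grow to the right and rows downward; lengths in m; the calibration is good to about 2 mm. The wrist camera is an equidistant fisheye: a pixel r from the principal point sees the ray r / f radians off the axis. A picture is of the moment at which its call begins. There is no depth.
- ctrl.hand_in(): hands the job in, once; it reports no verdict.
The state is a dict: "t": time; "joint_pos": joint angles; "joint_velocities": joint speeds; "tau": joint torques, N m; "position": TCP position; "orientation": TCP orientation; "force": force on the tool from outside, world axes, zero at the start; "torque": the same for the moment, N m; "grip_width": finger opening in m.
Only numpy, scipy, OpenCV 4.12 (cv2) and the standard library are available. Lean on these libraries where they do the work, as an engineer would, in place of code of your own. Each camera call takes 0.05 s, during which the arm holds its last target. There are 200 camera calls.

### The job

Brace the green sugar jar in its holder: swing the red toggle-clamp handle down over centre until it locks with the rubber pad pressing the jar into the V. Then twist the tight steel cap anticlockwise, stopping as soon as the threads let go, and lift it straight up. Finish while still holding the cap level in the gripper just above the open mouth, 2 to 3 cm clear of the rim, the jar still clamped and upright; leave the cups, the pan and the tongs alone.

Things in the scene. Friction and masses are not known exactly. Their poses are not given: they have to be found in the camera images.
- jar_board: jar holder screwed to the counter: teak board 370 x 140 mm, 18 mm thick, origin under its centre, z up. Its x axis runs from the clamp to the V. At its +x end two rubber-lined cheeks (tops 78 mm above the counter) make a 90 degree V open to -x; a jar home in the V has its axis at x = 92 mm, y = 0 of the board.
- clamp (a joint): hinge of the push-type toggle clamp's handle (rad). 0: handle upright, clamp open; grows as the handle swings down towards the board's -x end, away from the jar; 1.57: dead centre, handle level; 1.69: against its stop, locked. The pad pushes the jar into the V on the way; from about 0.9 to 1.5 it takes up to 5 N at the grip, and springs back if let go there; it stays if left locked or open.
- clamp_pivot (a point): the handle's hinge axis, on the board's centre line, 68 mm above the counter, along the board's y axis. Best push the grip over with closed fingertips on its jar side, ending on top of it; pinched between flat fingers the grip turns only with much slip. The stop is hard: press it gently.
- clamp_grip (a point): point in the red grip of the clamp handle, 95 mm from the pivot; the grip is a bar 18 mm wide along the board's y axis and 14 mm thick, 45 to 123 mm from the pivot, swinging in the upright plane through the board's x axis. Locked, it lies over the board's -x end, this point about 57 mm above the counter.
- clamp_pad: black rubber pad 28 x 28 mm, 12 mm thick, on the clamp's rod, its centre 68 mm above the counter, moving along the board's x axis; sprung, pressing the jar with about 25 to 45 N when locked. Origin at the centre of its back face.
- jar: green ceramic sugar jar, 84 mm in diameter up to 78 mm, shoulder to 92 mm, neck 48 mm across up to the rim at 112 mm; about 0.55 kg. Loose: stands on the board between pad and V, up to 10 mm short of the V. Origin at the centre of its foot, z up. Unclamped it just turns with the cap.
- jar_mouth (a point): centre of the jar's rim, 112 mm above its foot
- cap: steel screw cap, 65 mm in diameter, 23 mm high, straight sides, closed on top. Origin at the centre of its lower rim, z up; screwed home this is 94.5 mm above the jar's foot (112.5 mm above the counter). Its lower rim clears the jar after 25 mm of lift. Its x axis starts along the jar's x axis (within 0.06 rad).
- cap_top (a point): centre of the cap's top, 23 mm above its lower rim. The cap has a four-start thread: turned anticlockwise seen from above it rises 1 mm and lets go after about 0.85 rad (50 degrees); the seal then pushes it up 1 to 2 mm. From there to about 1.3 rad it lifts straight off; beyond, it meets the next thread starts. Tight: about 0.3 to 0.7 N m.
- cup_a: short steel cup, 68 mm across, 72 mm high, origin under its centre; leave alone
- cup_b: short steel cup like the other; leave alone
- pan: aluminium pan, 178 mm across, 54 mm high, handle along its +x to 190 mm from the centre; origin under its centre; leave alone
- trivet: wooden slatted trivet 160 x 140 x 18 mm, fixed; origin under its centre
- tongs: stainless tongs 195 mm long lying on the trivet, 18 mm high; leave alone
Not all that is in view belongs to the job. Several things have the shape of the cap; the one meant has the colours described above.

How it is judged:
By the outcome, as a careful person would: the job done as asked, in the order asked, and still so for the second after the job is handed in, while the arm keeps its last pose, push and grip.
It also fails if it takes over 54 s, if anything falls off the work surface, if the arm or the gripper's body presses on something with over 40 N, if the wrist force passes 120 N, or if a joint passes its speed limit or range.

## Working session

There is one attempt and no reset: what is moved stays moved. The work goes in short steps, Python scripts to look and compute and a tool call to move; the robot and the scene stay as the last step left them, time stands still between calls to the robot, and variables do not carry over. Pictures are saved under pics/ and viewed, about 8 in all and at most 12, crops included, and the job is handed in when it is done.

Besides the shell and the picture viewer there is one more tool, called after "Emit:" in YAML: its name, and indented under it one key for each argument. servo_tool: Moves the arm, as the interface text tells. Its arguments: {"type":"object","properties":{"commands":{"type":"array","items":{"type":"array"}},"grip_force":{"type":"number"}},"required":["commands"]}

```bash
mkdir -p pics; ls; cat > h.py <<'E'
import numpy as np, cv2
from scipy.spatial.transform import Rotation as R
from rig import ctrl
def rot(q): return R.from_quat([q[1],q[2],q[3],q[0]])
def snap(n,f):
    s=ctrl.snapshot(n); cv2.imwrite('pics/'+f+'.png',s['color'][:,:,::-1])
    import pickle; pickle.dump(s,open('pics/'+f+'.pkl','wb')); return s
def load(f):
    import pickle; return pickle.load(open('pics/'+f+'.pkl','rb'))
def ray(s,u,v,fish=False):
    x=(u-s['cx'])/s['fx'];y=(v-s['cy'])/s['fy']
    if fish:
        r=np.hypot(x,y)+1e-9; d=np.array([x/r*np.sin(r),y/r*np.sin(r),np.cos(r)])
    else: d=np.array([x,y,1.])
    return rot(s['orientation']).apply(d)
def atz(s,u,v,z,fish=False):
    d=ray(s,u,v,fish);e=np.array(s['eye']);return e+d*(z-e[2])/d[2]
def proj(s,p,fish=False):
    c=rot(s['orientation']).inv().apply(np.array(p)-s['eye'])
    if fish:
        r=np.hypot(c[0],c[1]);t=np.arctan2(r,c[2]);c=np.array([c[0]/r*t,c[1]/r*t,1])
    return s['cx']+s['fx']*c[0]/c[2], s['cy']+s['fy']*c[1]/c[2]
E
python3 - <<'E'
from h import *
a=snap('scene','s0');b=snap('top','t0')
for s in(a,b): print(s['eye'],s['orientation'],s['fx'],s['cx'],s['cy'])
st=ctrl.get_state();print(st['t'],st['position'],st['orientation'],st['grip_width'])
# side by side, scaled to 800
m=np.vstack([a['color'],b['color']])[:,:,::-1]
cv2.imwrite('pics/ab.png',cv2.resize(m,(400*1,600)))
cv2.imwrite('pics/t0b.png',cv2.resize(b['color'][:,:,::-1],(800,600),interpolation=cv2.INTER_CUBIC))
cv2.imwrite('pics/s0b.png',cv2.resize(a['color'][:,:,::-1],(800,600),interpolation=cv2.INTER_CUBIC))
E
```

```text
pics
[ 1.44770931 -0.39770332  0.76334303] [-0.40210824  0.73641164  0.48228321 -0.25181295] 460.80638484228757 255.9853564441341 191.84810153813567
[0.41249603 0.01691449 1.04895868] [-0.05985768  0.71046539 -0.69809131  0.065761  ] 348.04867558650506 251.20517788970596 192.67998614282732
0.1 [0.22640268 0.6882613  0.1830294 ] [ 4.54404984e-04  8.10065182e-01  5.86339426e-01 -5.20902134e-04] 0.09325245888164135
```

View pics/t0b.png

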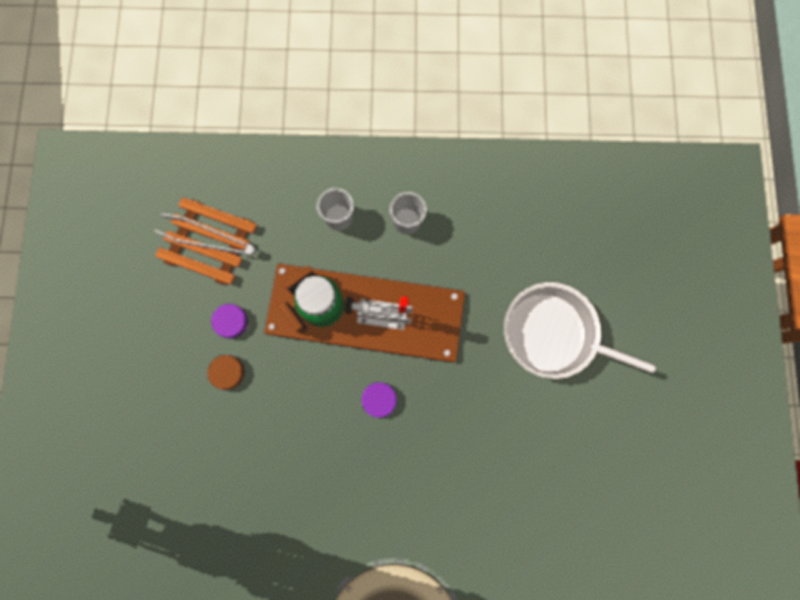

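View pics/s0b.png

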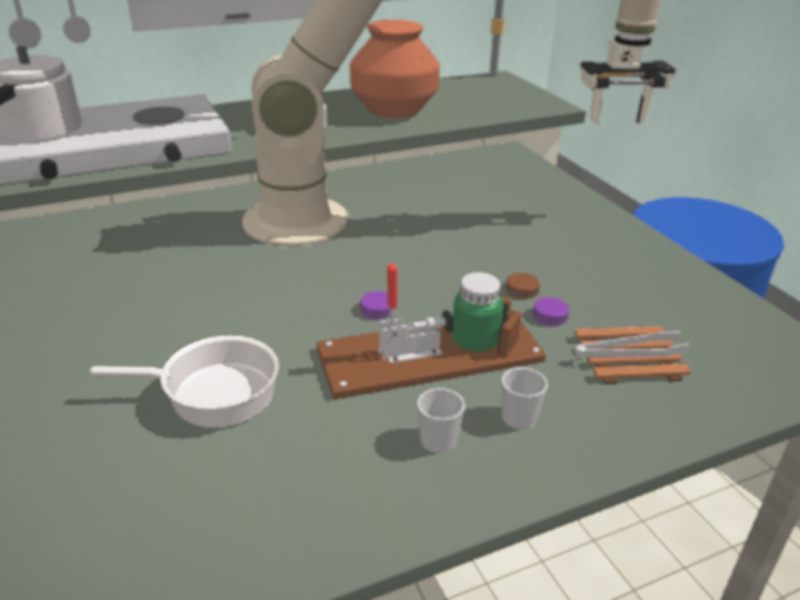

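The top view shows the board with corners at about (277,264), (466,290), (458,362) and (264,334). The red grip is at (404,303). The candidates for the cap are:
- steel disc on the green jar at (314,296)
- purple discs at (229,321) and (379,400)
- brown disc at (225,372)

I choose the steel one on the jar and check it in a close crop.

```bash
python3 - <<'E'
from h import *
b=load('t0');a=load('s0');k=.64
c=[(277,264),(466,290),(458,362),(264,334)]
P=np.array([atz(b,u*k,v*k,.018) for u,v in c]);print(P.round(4))
print('sides',[np.linalg.norm(P[i]-P[(i+1)%4]).round(4) for i in range(4)])
o=P.mean(0);x=(P[0]+P[3]-P[1]-P[2]);x/=np.linalg.norm(x);print('o',o,'yaw',np.arctan2(x[1],x[0]),x)
print('cap',atz(b,314*k,296*k,.1355), 'grip top',atz(b,404*k,300*k,.191))
i1=cv2.resize(b['color'][155:240,160:305,::-1],(800,470),interpolation=cv2.INTER_CUBIC)
cv2.imwrite('pics/c1.png',i1)
E
```

```text
[[ 0.667   0.2358  0.018 ]
 [ 0.6223 -0.1321  0.018 ]
 [ 0.4832 -0.1159  0.018 ]
 [ 0.5298  0.253   0.018 ]]
sides [np.float64(0.3706), np.float64(0.1401), np.float64(0.3719), np.float64(0.1383)]
o [0.57558206 0.0602145  0.018     ] yaw 1.4474396585358544 [0.12304406 0.99240121 0.        ]
cap [0.58309416 0.1447884  0.1355    ] grip top [ 0.56887868 -0.00737978  0.191     ]
```

View pics/c1.png

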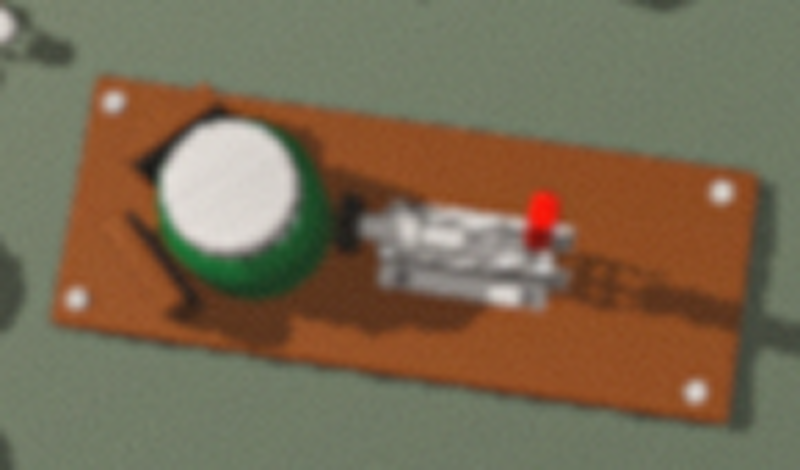

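The crop shows the bare steel cap at (229,186) on the green jar, so the choice stands. Board sides measure 0.371 and 0.139 m, and the cap is about 7 mm short of home. The grip is upright with its pivot near board x = -68 mm. I set out for a point above the jar side of the grip with the jaws closed.

Emit:
servo_tool:
  commands:
    - [0,[-2.6,2.7,-0.8],0]
    - [0,[-2.6,2.7,-0.8],0]
    - [0,[-2.6,2.7,-0.8],0]
    - [0,[-2.6,2.7,-0.8],0]
    - [0,[-2.6,2.7,-0.8],0]

```text
t: 0.52
position: [0.3082, 0.523, 0.2178]
orientation: [0.0, 0.806, 0.592, -0.004]
force: [1.0, 0.6, 0.7]
grip_width: 0.0644
```

Emit:
servo_tool:
  commands:
    - [0,[-2.6,2.7,-0.3],0]
    - [0,[-2.6,2.7,-0.3],0]
    - [0,[-2.6,2.7,-0.3],0]
    - [0,[-2.6,2.7,-0.3],0]
    - [0,[-2.6,2.7,-0.3],0]

```text
t: 0.93
position: [0.4008, 0.3497, 0.234]
orientation: [0.0, 0.806, 0.593, -0.005]
force: [-0.0, 0.8, -0.5]
grip_width: 0.0306
```

Emit:
servo_tool:
  commands:
    - [0,[-2.6,2.7,0],0]
    - [0,[-2.6,2.7,0],0]
    - [0,[-2.6,2.7,0],0]
    - [0,[-2.6,2.7,0],0]
    - [0,[-2.6,2.7,0],0]

```text
t: 1.35
position: [0.4933, 0.1761, 0.2349]
orientation: [0.0, 0.805, 0.593, -0.004]
force: [1.0, -0.0, -0.4]
grip_width: 0.001
```

Emit:
servo_tool:
  commands:
    - [0,[-2.6,2.7,0],0]
    - [0,[-2.6,2.7,0],0]
    - [0,[-2.6,2.7,0],0]
    - [0,[-1.3,1.3,0],0]
    - [0,[0,0,0],0]

```text
t: 1.77
position: [0.56, 0.0458, 0.2346]
orientation: [0.002, 0.808, 0.589, -0.005]
force: [-0.4, -0.2, 0.4]
grip_width: 0.0008
```

Emit:
servo_tool:
  commands:
    - [0,[0,0,0],7]
    - [0,[0,0,0],7]
    - [0,[0,0,0],7]
    - [0,[0,0,0],7]
    - [0,[0,0,0],7]

```text
t: 2.18
position: [0.558, 0.0459, 0.2331]
orientation: [0.002, 0.95, 0.313, -0.006]
force: [0.3, 0.7, -0.3]
grip_width: 0.0006
```

Emit:
servo_tool:
  commands:
    - [0,[0,0,0],7]
    - [0,[0,0,0],7]
    - [0,[0,0,0],7]
    - [0,[0,0,0],7]
    - [0,[0,0,0],7]

```text
t: 2.6
position: [0.5545, 0.0521, 0.2317]
orientation: [0.003, 1.0, 0.006, -0.007]
force: [-0.4, 0.6, -0.4]
grip_width: 0.0004
```

Emit:
servo_tool:
  commands:
    - [0,[0,0,0],4]
    - [0,[0,0,0],4]
    - [0,[2.0,1.6,0],0.5]
    - [0,[0,0,0],0]

```text
t: 2.93
position: [0.5697, 0.0398, 0.2304]
orientation: [0.003, 0.997, -0.073, -0.009]
force: [0.4, 0.4, 0.1]
grip_width: 0.0005
```

```bash
python3 - <<'E'
from h import *
w=snap('wrist','w1');st=ctrl.get_state();print(st['position'],st['orientation'],st['joint_pos'],w['fx'],w['eye'],w['orientation'])
cv2.imwrite('pics/w1b.png',cv2.resize(w['color'][:,:,::-1],(800,600),interpolation=cv2.INTER_CUBIC))
x=np.array([.123,.9924,0]);o=np.array([.5756,.0602,0])
for n,p in dict(griptop=o-.068*x+[0,0,.191],cap=[.583,.145,.1355],tcp=st['position']).items(): print(n,np.array(proj(w,p,True))/.64)
E
```

```text
[0.56791112 0.04201816 0.22989807] [ 0.00211209  0.99736888 -0.07176899 -0.01000315] [-0.5174707   0.39888688  0.4839204   1.91473949 -0.23023481  0.90353376
 -0.06232037] 297.3186396354542 [0.5847116  0.11192023 0.43155432] [ 0.13272847  0.98845598 -0.07098375 -0.01729863]
griptop [408.99813863 392.63870722]
cap [399.50248946 126.16687741]
tcp [395.2304061  335.35718843]
```

View pics/w1b.png

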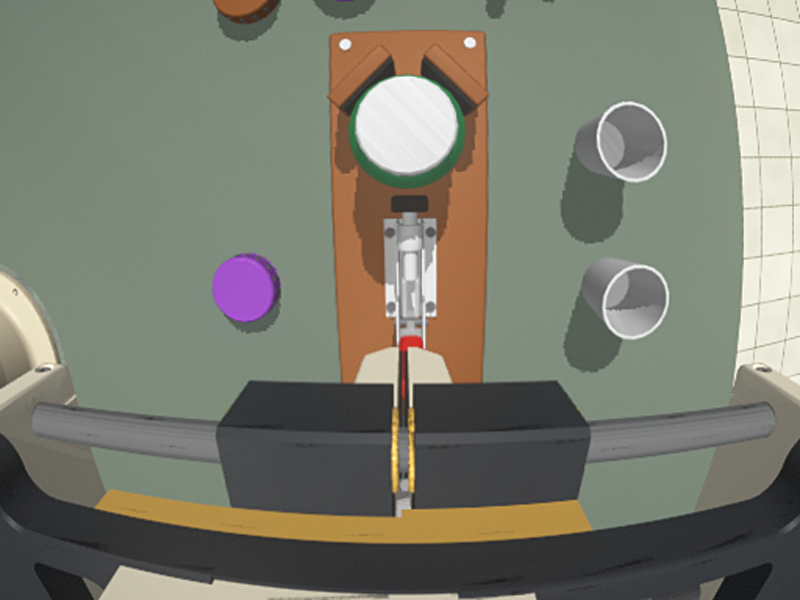

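Wrist view: the cap is at (407,125), the root of the red grip at (411,343) and the fingertips near (403,355). This agrees with the map apart from a constant bias of about 8 px. I go down on the jar side of the grip and push towards board -x.

Emit:
servo_tool:
  commands:
    - [0,[0.5,0,2],0]
    - [0,[0,0,2],0]
    - [0,[0,0,2],0]
    - [0,[0,0,2],0]
    - [0,[0,0,0],0]

```text
t: 3.4
position: [0.569, 0.0478, 0.1473]
orientation: [0.0, 0.998, -0.068, -0.01]
force: [-0.6, 0.1, 0.9]
grip_width: 0.0003
```

Emit:
servo_tool:
  commands:
    - [0,[0,0.8,0],0]
    - [0,[0,0.8,0],0]
    - [0,[0,0.8,0],0]
    - [0,[0,0.8,0],0]
    - [0,[0,0,0],0]

```text
t: 3.82
position: [0.5638, 0.0147, 0.1501]
orientation: [-0.0, 0.998, -0.067, -0.01]
force: [0.5, -0.1, 0.6]
grip_width: 0.0006
```

Emit:
servo_tool:
  commands:
    - [0,[0.5,0.9,0],0]
    - [0,[0,1,0],0]
    - [0,[0,1,0],0]
    - [0,[0,1,0],0]
    - [0,[0,1,0],0]

```text
t: 4.23
position: [0.5635, -0.0381, 0.152]
orientation: [-0.001, 0.998, -0.066, -0.008]
force: [0.1, -0.3, -0.6]
grip_width: 0.0006
```

Emit:
servo_tool:
  commands:
    - [0,[0.2,0.8,0.4],0]
    - [0,[0,0.8,0.5],0]
    - [0,[0,0.8,0.5],0]
    - [0,[0,0.8,0.6],0]
    - [0,[0,0,0],0]

```text
t: 4.65
position: [0.5581, -0.0804, 0.1323]
orientation: [0.0, 0.998, -0.07, -0.009]
force: [-0.8, -0.1, -0.1]
grip_width: 0.0003
```

```bash
cat >> h.py <<'E'
X=np.array([.123,.9924]);Y=np.array([-.9924,.123]);O=np.array([.5756,.0602])
def bp():
    st=ctrl.get_state();d=np.array(st['position'][:2])-O
    r=rot(st['orientation']).as_matrix()
    print('t',round(st['t'],2),'board x,y,z mm',(1e3*np.array([d@X,d@Y,st['position'][2]])).round(1),'F',np.round(st['force'],1),'T',np.round(st['torque'],2),'yaw',np.degrees(np.arctan2(r[1,0],r[0,0])).round(1),'tilt z',r[:2,2].round(3),'w',round(st['grip_width'],4)); return st
E
python3 - <<'E'
from h import *
bp()
s=snap('scene','s1');cv2.imwrite('pics/s1b.png',cv2.resize(s['color'][150:270,180:360,::-1],(720,480),interpolation=cv2.INTER_CUBIC))
E
```

```text
t 4.65 board x,y,z mm [-1.417e+02  1.000e-01  1.323e+02] F [-0.8 -0.1 -0.1] T [-0.04  0.03  0.04] yaw -8.0 tilt z [-0.017  0.001] w 0.0003
```

View pics/s1b.png

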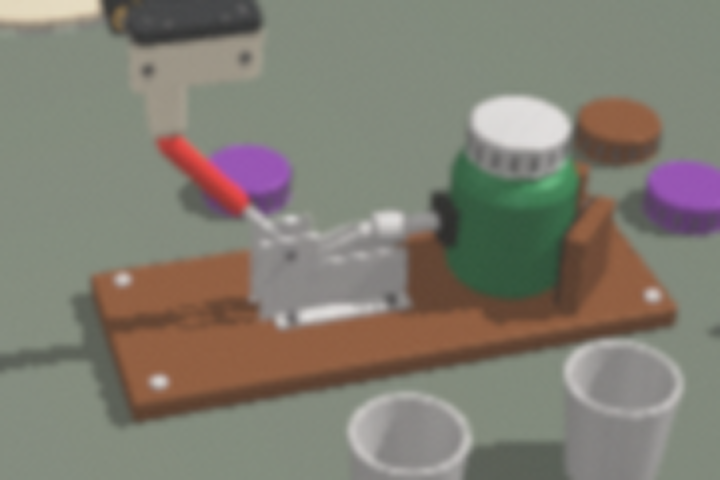

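The scene crop shows the handle at about 0.85 rad and following, with the fingertip near the outer end of the grip at (165,135). The pad has just met the jar. From here I go mostly down, with little further travel out.

Emit:
servo_tool:
  commands:
    - [0,[0,0.1,0.7],0]
    - [0,[0,0.1,0.7],0]
    - [0,[0,0.1,0.7],0]
    - [0,[0,0.1,0.6],0]
    - [0,[0,0.1,0.6],0]

```text
t: 5.12
position: [0.5605, -0.0897, 0.1014]
orientation: [0.002, 0.997, -0.071, -0.005]
force: [0.3, 0.0, 3.6]
grip_width: 0.0004
```

Emit:
servo_tool:
  commands:
    - [0,[0,0.1,0.7],0]
    - [0,[0,0.1,0.7],0]
    - [0,[0,0.1,0.7],0]
    - [0,[0,0,0.7],0]

```text
t: 5.45
position: [0.561, -0.0919, 0.0712]
orientation: [0.002, 0.998, -0.069, -0.004]
force: [0.1, -1.6, 3.4]
grip_width: 0.0007
```

```bash
python3 -c "
from h import *
bp()"
```

```text
t 5.45 board x,y,z mm [-152.7   -4.3   71.2] F [ 0.1 -1.6  3.4] T [-0.42  0.11  0.03] yaw -8.0 tilt z [-0.008 -0.004] w 0.0007
```

Emit:
servo_tool:
  commands:
    - [0,[-0.2,0,0.4],0]
    - [0,[0,0,0.3],0]

```text
t: 5.62
position: [0.559, -0.0916, 0.0623]
orientation: [0.002, 0.998, -0.069, -0.004]
force: [-0.0, -1.4, 2.4]
grip_width: 0.0005
```

Emit:
servo_tool:
  commands:
    - [0,[0,0,0.2],0]
    - [0,[0,0,0],0]

```text
t: 5.78
position: [0.5586, -0.0916, 0.0592]
orientation: [0.002, 0.998, -0.07, -0.004]
force: [0.6, -1.5, 3.6]
grip_width: 0.0006
```

Emit:
servo_tool:
  commands:
    - [0,[0,0,0.2],0]
    - [0,[0,0,0],0]

```text
t: 5.95
position: [0.5584, -0.0915, 0.057]
orientation: [0.002, 0.998, -0.069, -0.005]
force: [0.2, -0.2, 1.0]
grip_width: 0.0005
```

Emit:
servo_tool:
  commands:
    - [0,[0,0,0.2],0]
    - [0,[0,0,0],0]

```text
t: 6.12
position: [0.5583, -0.0913, 0.055]
orientation: [0.002, 0.998, -0.069, -0.005]
force: [-0.2, -1.1, 1.4]
grip_width: 0.0006
```

```bash
python3 - <<'E'
from h import *
bp()
s=snap('scene','s2');cv2.imwrite('pics/s2b.png',cv2.resize(s['color'][150:270,180:360,::-1],(720,480),interpolation=cv2.INTER_CUBIC))
E
```

```text
t 6.12 board x,y,z mm [-152.4   -1.5   55. ] F [-0.2 -1.1  1.4] T [-0.17  0.05 -0.05] yaw -8.0 tilt z [-0.009 -0.004] w 0.0006
```

View pics/s2b.png

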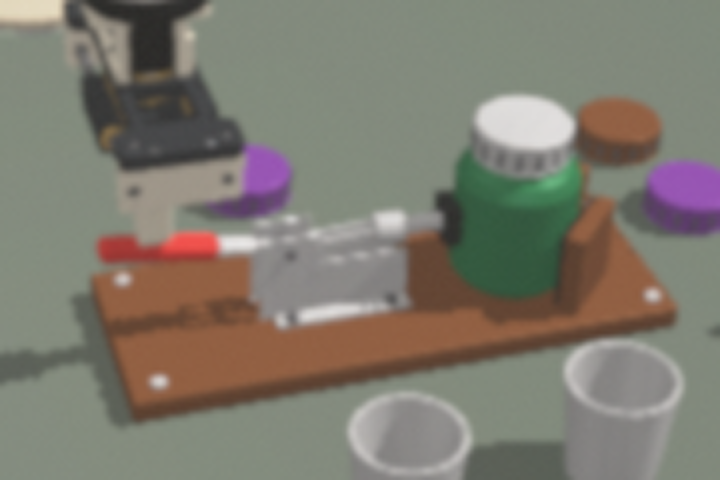

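```bash
python3 - <<'E'
from h import *
s=load('s2');
def pt(r,th,off=0): 
    bx=-.068-r*np.sin(th)+off*np.cos(th); p=O+bx*X; return [*p,.068+r*np.cos(th)+off*np.sin(th)]
f=lambda p:((np.array(proj(s,p))-[180,150])*4).round(0)
for th in(1.2,1.35,1.45,1.57,1.69): print(th,f(pt(.123,th)),f(pt(.045,th)),'top',f(pt(.123,th,.007)),f(pt(.045,th,.007)))
print('tcp',f(bp()['position']),'pivot',f(pt(0,0)))
E
```

```text
1.2 [103. 217.] [218. 236.] top [107. 208.] [222. 227.]
1.35 [ 96. 242.] [215. 245.] top [ 98. 233.] [217. 236.]
1.45 [ 93. 258.] [214. 251.] top [ 94. 249.] [215. 242.]
1.57 [ 93. 278.] [214. 258.] top [ 92. 269.] [213. 249.]
1.69 [ 95. 296.] [214. 265.] top [ 94. 288.] [213. 256.]
t 6.17 board x,y,z mm [-152.4   -1.4   55.1] F [-0.3  0.2  1.1] T [-0.15  0.03  0.02] yaw -8.0 tilt z [-0.009 -0.003] w 0.0007
tcp [154. 285.] pivot [281. 247.]
```

The crop puts the handle at about 1.4 rad: the grip ends at (100,250), against (94,288) when locked. The TCP should project to (154,285), below the bar, so the finger has probably slipped beside the grip. I check with the wrist camera.

```bash
python3 - <<'E'
from h import *
w=snap('wrist','w2');t=snap('top','t2')
a=cv2.resize(w['color'][150:330,170:350,::-1],(540,540),interpolation=cv2.INTER_CUBIC)
b=cv2.resize(t['color'][150:240,245:290+10,::-1],(260,425),interpolation=cv2.INTER_CUBIC)
b=cv2.copyMakeBorder(b,0,115,0,0,cv2.BORDER_CONSTANT)
cv2.imwrite('pics/w2b.png',np.hstack([a,b]))
E
```

```text
(no output)
```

View pics/w2b.png

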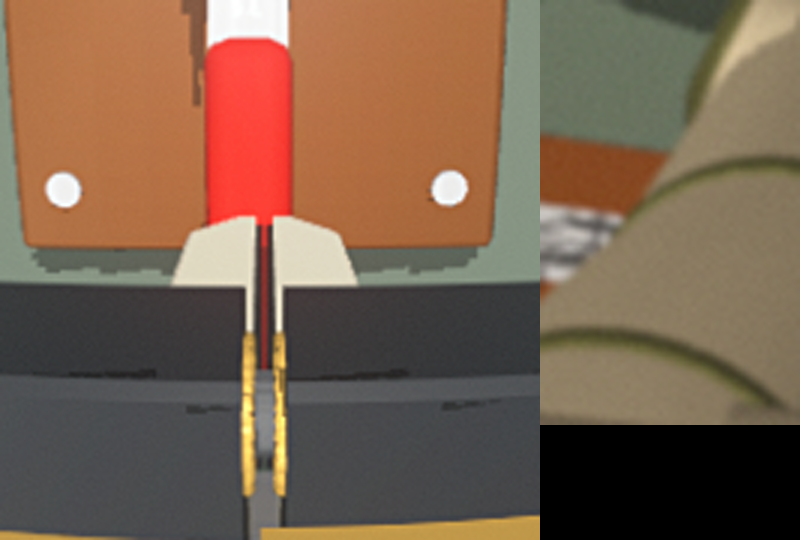

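```bash
python3 - <<'E'
from h import *
s=load('s2')
f=lambda p:((np.array(proj(s,p))-[180,150])*4).round(0)
B=lambda x,y,z:[*(O+x*X+y*Y),z]
for n,p in dict(nl=B(-.185,-.07,.018),fl=B(-.185,.07,.018),nr=B(.185,-.07,.018),captop=B(.092,0,.1355),caprim_l=B(.092-.0325,0,.1355),screw_pad=B(.03,0,.068)).items(): print(n,f(p))
bp()
s=snap('scene','s3');cv2.imwrite('pics/s3b.png',cv2.resize(s['color'][110:230,180:300,::-1],(600,600),interpolation=cv2.INTER_CUBIC))
E
```

```text
nl [129. 408.]
fl [ 84. 276.]
nr [676. 307.]
captop [520. 123.]
caprim_l [473. 130.]
screw_pad [424. 223.]
t 6.27 board x,y,z mm [-152.4   -1.5   55.2] F [ 0.4 -0.1  0.5] T [-0.08  0.03  0.  ] yaw -8.0 tilt z [-0.009 -0.003] w 0.0004
```

View pics/s3b.png

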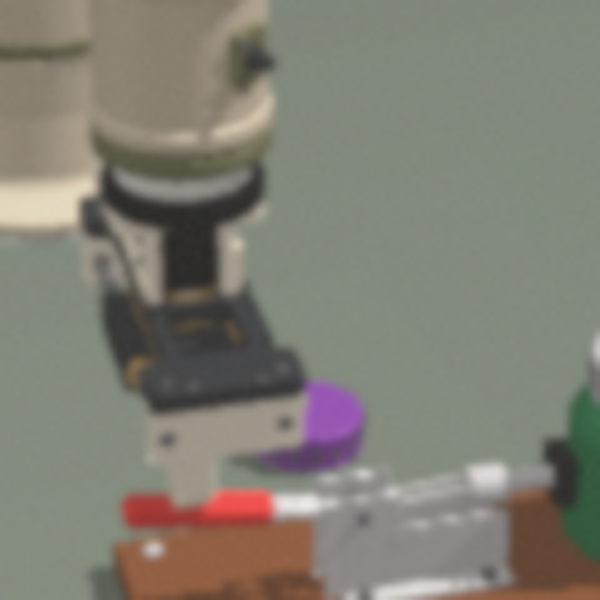

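```bash
python3 - <<'E'
from h import *
s=load('s1')
print('s1 tip',((np.array(proj(s,[.5581,-.0804,.1323]))-[180,150])*4).round(0))
s=load('s0');print('s0 tip (800 scale)',np.array(proj(s,[.2264,.6883,.183]))/.64)
s=load('s3');print('s3 tip in crop',(np.array(proj(s,bp()['position']))-[180,110])*5)
E
```

```text
s1 tip [167. 181.]
s0 tip (800 scale) [614.06117714 137.98819803]
t 6.32 board x,y,z mm [-152.4   -1.5   55.2] F [ 1.2 -0.2  1.4] T [-0.07  0.1   0.01] yaw -8.0 tilt z [-0.009 -0.003] w 0.0004
s3 tip in crop [192.78819418 556.74598724]
```

The scene camera puts the visible fingertip about 10 px above the reported TCP in every picture: 122 against 138 at 800 scale, 133 against 181 at 4x and 508 against 557 at 5x. So the real tips are about 25 to 28 mm higher than reported. The handle is only at about 1.4 rad, so I keep pressing down gently.

Emit:
servo_tool:
  commands:
    - [0,[0,0,0.4],0]
    - [0,[0,0,0.4],0]
    - [0,[0,0,0.3],0]

```text
t: 6.57
position: [0.5585, -0.0913, 0.044]
orientation: [0.002, 0.998, -0.069, -0.004]
force: [0.5, -0.4, 0.7]
grip_width: 0.0004
```

Emit:
servo_tool:
  commands:
    - [0,[0,0,0.3],0]
    - [0,[0,0,0.2],0]

```text
t: 6.73
position: [0.5579, -0.091, 0.0379]
orientation: [0.002, 0.998, -0.069, -0.005]
force: [-0.2, 0.3, 0.5]
grip_width: 0.0001
```

Emit:
servo_tool:
  commands:
    - [0,[0,0,0.2],0]
    - [0,[0,0,0],0]

```text
t: 6.9
position: [0.5572, -0.0907, 0.0347]
orientation: [0.002, 0.998, -0.069, -0.005]
force: [-1.1, -0.5, 0.2]
grip_width: 0.0004
```

Emit:
servo_tool:
  commands:
    - [0,[0,0,0.2],0]
    - [0,[0,0,0],0]

```text
t: 7.07
position: [0.5571, -0.0906, 0.0323]
orientation: [0.002, 0.998, -0.069, -0.006]
force: [0.3, -0.3, 0.4]
grip_width: 0.0007
```

Emit:
servo_tool:
  commands:
    - [0,[0,0,0.15],0]
    - [0,[0,0,0],0]

```text
t: 7.23
position: [0.5573, -0.0906, 0.0311]
orientation: [0.002, 0.998, -0.069, -0.005]
force: [-1.6, 0.6, 3.8]
grip_width: 0.0008
```

Emit:
servo_tool:
  commands:
    - [0,[0,0,0.15],0]
    - [0,[0,0,0],0]

```text
t: 7.4
position: [0.5573, -0.0906, 0.0311]
orientation: [0.001, 0.998, -0.069, -0.005]
force: [-1.9, 0.9, 2.7]
grip_width: 0.0006
```

Emit:
servo_tool:
  commands:
    - [0,[0,0,0.15],0]
    - [0,[0,0,0],0]

```text
t: 7.57
position: [0.5574, -0.0905, 0.0312]
orientation: [0.001, 0.998, -0.069, -0.005]
force: [-1.8, -0.7, 1.1]
grip_width: 0.0005
```

Emit:
servo_tool:
  commands:
    - [0,[0,0,0.4],0]
    - [0,[0,0,0.4],0]

```text
t: 7.73
position: [0.5578, -0.0904, 0.0292]
orientation: [-0.001, 0.998, -0.07, -0.003]
force: [-17.2, 3.7, 78.5]
grip_width: 0.0008
```

Emit:
servo_tool:
  commands:
    - [0,[0,0,-3],0]
    - [0,[0,0,-4],0]
    - [0.3,[0,0,-4],0]
    - [0.6,[0,0,-4],0]
    - [1,[0,0,0],0]

```text
t: 8.15
position: [0.5579, -0.0919, 0.1868]
orientation: [-0.002, 0.997, -0.071, -0.003]
force: [0.2, -0.5, -0.5]
grip_width: 0.0161
```

```bash
python3 - <<'E'
from h import *
bp()
s=snap('scene','s4');cv2.imwrite('pics/s4b.png',cv2.resize(s['color'][120:270,180:360,::-1],(720,600),interpolation=cv2.INTER_CUBIC))
def pt(r,th,off=0): 
    bx=-.068-r*np.sin(th)+off*np.cos(th); p=O+bx*X; return [*p,.068+r*np.cos(th)+off*np.sin(th)]
f=lambda p:((np.array(proj(s,p))-[180,120])*4).round(0)
for th in(1.45,1.57,1.69): print(th,f(pt(.123,th)),f(pt(.045,th)))
print(f(ctrl.get_state()['position']))
E
```

```text
t 8.15 board x,y,z mm [-153.1   -1.2  186.8] F [ 0.2 -0.5 -0.5] T [-0.13  0.   -0.04] yaw -8.2 tilt z [-0.007  0.004] w 0.0161
1.45 [ 93. 378.] [214. 371.]
1.57 [ 93. 398.] [214. 378.]
1.69 [ 95. 416.] [214. 385.]
[147. 231.]
```

View pics/s4b.png

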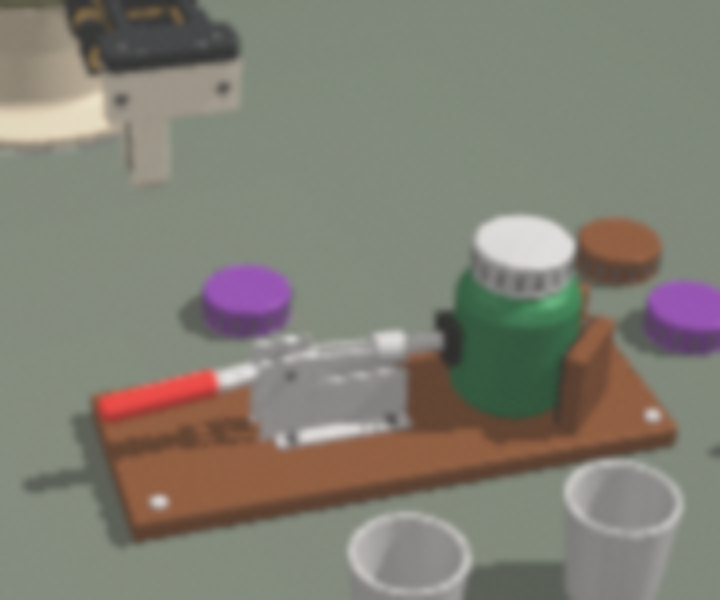

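The handle now lies at about 1.69 rad, with its ends at (100,408) and (215,381), and stays there unaided. The pad is against the jar at (452,340). My last press was too firm (78 N at the fingertips), so I will be gentler. Next I open and move over the cap.

Emit:
servo_tool:
  commands:
    - [1,[0,-3.7,0],0]
    - [1,[0,-3.7,0],0]
    - [1,[0,-3.7,0],0]
    - [1,[0,-3.7,0],0]
    - [1,[-0.1,-3.7,0],0]

```text
t: 8.62
position: [0.5819, 0.0877, 0.1837]
orientation: [-0.0, 0.997, -0.079, -0.004]
force: [0.7, -0.1, -0.4]
grip_width: 0.0534
```

Emit:
servo_tool:
  commands:
    - [1,[0,-3.7,0],0]
    - [1,[0,-1.5,0],0]
    - [1,[0,0,0],0]
    - [1,[0,0,0],0]

```text
t: 8.95
position: [0.5876, 0.1518, 0.1783]
orientation: [-0.0, 0.997, -0.073, -0.007]
force: [-0.9, -1.6, 0.3]
grip_width: 0.0798
```

```bash
python3 - <<'E'
from h import *
s=load('s4');p=np.array([.5579,-.0919,.1868]);target=np.array([150/4+180,183/4+120])
for dz in (.02,.025,.03,.035): print(dz,(np.array(proj(s,p+[0,0,dz]))-target).round(1))
bp()
w=snap('wrist','w3')
B=lambda x,y,z:[*(O+x*X+y*Y),z]
print('cap pred',np.array(proj(w,B(.092,0,.1355),True))/.64)
cv2.imwrite('pics/w3b.png',cv2.resize(w['color'][:,:,::-1],(800,600),interpolation=cv2.INTER_CUBIC))
E
```

```text
0.02 [-1.   4.2]
0.025 [-1.1  2.4]
0.03 [-1.2  0.5]
0.035 [-1.2 -1.3]
t 8.95 board x,y,z mm [ 92.4  -0.7 178.3] F [-0.9 -1.6  0.3] T [-0.08  0.12 -0.01] yaw -8.4 tilt z [-0.014  0.002] w 0.0798
cap pred [399.92192552 314.22415705]
```

View pics/w3b.png

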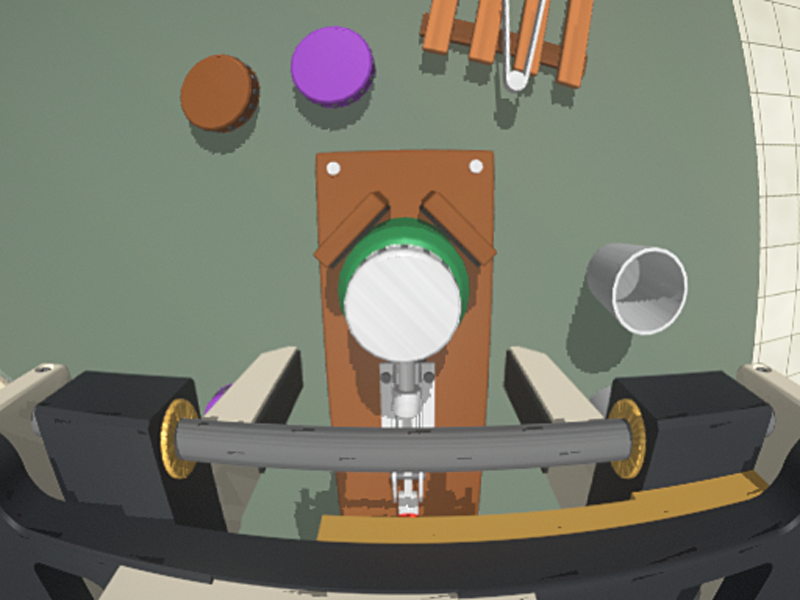

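```bash
python3 - <<'E'
from h import *
from scipy.optimize import least_squares
w=load('w3')
B=lambda x,y,z:np.array([*(O+x*X+y*Y),z])
pts=[(B(.185,.07,.018),(316,153)),(B(.185,-.07,.018),(494,151)),(B(.092,0,.1355),(402,304))]
st=ctrl.get_state()
tips=np.array(st['position'])
for dz in(0,.031):
    w2=dict(w);w2['eye']=np.array(w['eye'])+[0,0,dz]
    print(dz,[ (np.array(proj(w2,p,True))/.64).round(0) for p,_ in pts],'seen',[q for _,q in pts])
    M=rot(st['orientation']).as_matrix()
    for sx in(-.04,.04):
        for y in (-.0075,.0075):print('tip corner',sx,y,(np.array(proj(w2,tips+[0,0,.031]+M@[sx,y,0],True))/.64).round(0))
# fit eye shift + small rotation offset along height and tilt using points
def f(q):
    w2=dict(w);w2['eye']=np.array(w['eye'])+[0,0,q[0]]
    r=rot(w['orientation'])*R.from_euler('x',q[1]);o=r.as_quat();w2['orientation']=[o[3],*o[:3]]
    return np.concatenate([np.array(proj(w2,p,True))/.64-np.array(c) for p,c in pts])
q=least_squares(f,[0,0]);print(q.x,q.fun.round(1))
print('cap radius px pred:',[464*.0325/(e) for e in (np.array(w['eye'])[2]-.1355+np.array([0,.031]))],'seen ~58', w['eye'])
E
```

```text
0 [array([310., 158.]), array([490., 154.]), array([400., 314.])] seen [(316, 153), (494, 151), (402, 304)]
tip corner -0.04 -0.0075 [298. 349.]
tip corner -0.04 0.0075 [301. 383.]
tip corner 0.04 -0.0075 [499. 349.]
tip corner 0.04 0.0075 [496. 383.]
0.031 [array([318., 160.]), array([484., 156.]), array([401., 300.])] seen [(316, 153), (494, 151), (402, 304)]
tip corner -0.04 -0.0075 [313. 325.]
tip corner -0.04 0.0075 [315. 355.]
tip corner 0.04 -0.0075 [486. 325.]
tip corner 0.04 0.0075 [485. 355.]
[ 0.0098534  -0.01023324] [-3.5  0.8 -5.9 -1.4 -1.8  0.5]
cap radius px pred: [np.float64(61.68612168025488), np.float64(54.74411172933863)] seen ~58 [0.6018649  0.22271295 0.37996342]
```

Wrist view: the cap is at (402,304), r about 58 px, with the open fingertips at (300,348) and (507,350). The measured corners fit fingertips 31 mm short of the reported TCP. The camera pose itself is right and the cap is laterally centred. I lower so that the real tips sit at about 113 mm (reported z about 82 mm).

Emit:
servo_tool:
  commands:
    - [1,[0,-0.2,0],0]
    - [1,[0,0,2],0]
    - [1,[0,0,2],0]
    - [1,[0,0,2],0]
    - [1,[0,0,0],0]

```text
t: 9.42
position: [0.5878, 0.1434, 0.1177]
orientation: [0.0, 0.997, -0.079, -0.006]
force: [-0.7, -0.6, -1.3]
grip_width: 0.0929
```

Emit:
servo_tool:
  commands:
    - [1,[0,0,1],0]
    - [1,[0,0,1],0]
    - [1,[0,0,0.8],0]
    - [1,[0,0,0],0]

```text
t: 9.75
position: [0.5886, 0.1385, 0.0895]
orientation: [0.001, 0.997, -0.083, -0.005]
force: [0.1, -0.0, -0.1]
grip_width: 0.0928
```

```bash
python3 -c "
from h import *
st=bp();print(np.round(st['joint_pos'],2))"
```

```text
t 9.75 board x,y,z mm [79.3 -3.3 89.5] F [ 0.1 -0.  -0.1] T [-0.03  0.06 -0.01] yaw -9.5 tilt z [-0.009 -0.   ] w 0.0928
[-0.57  0.61  0.38  1.97 -0.36  0.64 -0.12]
```

Emit:
servo_tool:
  commands:
    - [1,[-0.3,-0.7,0],0]
    - [1,[0,-0.7,0],0]
    - [1,[0,0,0],0]

```text
t: 10.0
position: [0.5886, 0.1537, 0.0902]
orientation: [0.0, 0.997, -0.083, -0.004]
force: [-0.2, -0.4, -0.1]
grip_width: 0.0932
```

```bash
python3 -c "
from h import *
st=bp()"
```

```text
t 10.0 board x,y,z mm [94.4 -1.4 90.2] F [-0.2 -0.4 -0.1] T [-0.03  0.02  0.01] yaw -9.6 tilt z [-0.008  0.   ] w 0.0932
```

Emit:
servo_tool:
  commands:
    - [1,[0,-0.1,0.4],0]
    - [1,[0,0,0.3],0]
    - [1,[0,0,0],0]

```text
t: 10.25
position: [0.5893, 0.1569, 0.0837]
orientation: [-0.0, 0.997, -0.082, -0.003]
force: [0.3, -1.0, 0.3]
grip_width: 0.0929
```

Emit:
servo_tool:
  commands:
    - [0.7,[0,0,0],0]
    - [0.7,[0,0,0],0]
    - [0.6,[0,0,0],0]
    - [0.6,[0,0,0],0]
    - [0.6,[0,0,0],0]
  grip_force: 10

```text
t: 10.67
position: [0.5875, 0.1569, 0.0835]
orientation: [-0.0, 0.997, -0.082, -0.005]
force: [-2.7, -0.0, 3.3]
grip_width: 0.0649
```

```bash
python3 - <<'E'
from h import *
bp()
s=snap('scene','s5');cv2.imwrite('pics/s5b.png',cv2.resize(s['color'][100:250,200:380,::-1],(720,600),interpolation=cv2.INTER_CUBIC))
E
```

```text
t 10.67 board x,y,z mm [97.4  0.1 83.5] F [-2.7 -0.   3.3] T [-0.18  0.24  0.01] yaw -9.4 tilt z [-0.01   0.002] w 0.0649
```

View pics/s5b.png

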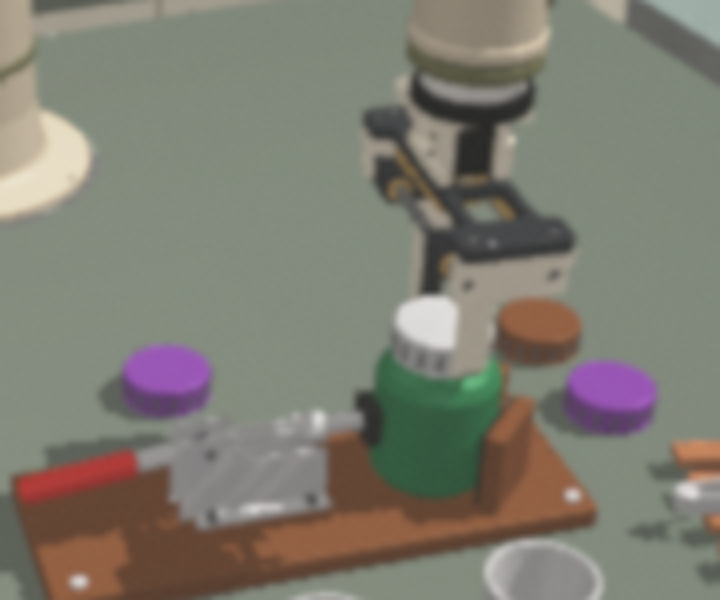

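```bash
python3 - <<'E'
from h import *
s=load('s5');st=ctrl.get_state();M=rot(st['orientation']).as_matrix();p=np.array(st['position'])
f=lambda p:((np.array(proj(s,p))-[200,100])*4).round(0)
for y in(-.0075,.0075):
  for x in (.0325,.0445): print('tip edge',x,y,f(p+[0,0,.031]+M@[x,y,0]))
B=lambda x,y,z:np.array([*(O+x*X+y*Y),z])
for bx in(.092,.095):print('cap',f(B(bx,0,.1355)),f(B(bx-.0325,0,.1355)),f(B(bx+.0325,0,.1355)))
E
```

```text
tip edge 0.0325 -0.0075 [474. 374.]
tip edge 0.0445 -0.0075 [481. 385.]
tip edge 0.0325 0.0075 [452. 377.]
tip edge 0.0445 0.0075 [458. 388.]
cap [440. 323.] [393. 330.] [486. 316.]
cap [444. 322.] [397. 329.] [490. 315.]
```

The near finger is at (474,368). It sits about 4 to 6 mm past the cap's axis (444,322) towards the V. I open a little, shift back and regrip.

Emit:
servo_tool:
  commands:
    - [0.9,[0,0,0],0]
    - [0.9,[0,0,0],0]
    - [0.9,[0,0.4,0],0]
    - [0.9,[0,0.1,0],0]
    - [0.9,[0,0,0],0]

```text
t: 11.13
position: [0.5879, 0.151, 0.0839]
orientation: [-0.0, 0.997, -0.082, -0.004]
force: [-0.1, -0.5, 0.2]
grip_width: 0.0833
```

```bash
python3 -c "
from h import *
st=bp()"
```

```text
t 11.13 board x,y,z mm [91.6 -1.1 83.9] F [-0.1 -0.5  0.2] T [-0.05  0.1  -0.01] yaw -9.4 tilt z [-0.007  0.001] w 0.0833
```

Emit:
servo_tool:
  commands:
    - [0.5,[0,0,0],0]
    - [0.5,[0,0,0],0]
    - [0.5,[0,0,0],0]
    - [0.5,[0,0,0],0]
  grip_force: 10

```text
t: 11.47
position: [0.5867, 0.1507, 0.0838]
orientation: [-0.0, 0.997, -0.082, -0.005]
force: [-4.8, 1.4, 3.7]
grip_width: 0.0649
```

Emit:
servo_tool:
  commands:
    - [0.3,[0,0,0],0]
    - [0.3,[0,0,0],0]
    - [0.3,[0,0,0],0]
  grip_force: 45

```text
t: 11.72
position: [0.5867, 0.1507, 0.0839]
orientation: [-0.0, 0.997, -0.082, -0.005]
force: [-0.9, -0.1, 0.2]
grip_width: 0.0645
```

Emit:
servo_tool:
  commands:
    - [0.3,[0,0,0],-3]
    - [0.3,[0,0,0],-3]
    - [0.3,[0,0,0],-3]

```text
t: 11.97
position: [0.5875, 0.1508, 0.084]
orientation: [-0.001, 1.0, -0.003, -0.004]
force: [-1.0, 0.1, 0.4]
grip_width: 0.0641
```

```bash
python3 -c "
from h import *
st=bp()"
```

```text
t 11.97 board x,y,z mm [91.4 -0.7 84. ] F [-1.   0.1  0.4] T [-0.07  0.32 -0.37] yaw -0.3 tilt z [-0.008  0.001] w 0.0641
```

Emit:
servo_tool:
  commands:
    - [0.3,[0,0,0],-3]
    - [0.3,[0,0,0],-3]
    - [0.3,[0,0,0],-3]
    - [0.3,[0,0,0],-3]
    - [0.3,[0,0,0],-3]

```text
t: 12.38
position: [0.5892, 0.1512, 0.0843]
orientation: [-0.002, 0.991, 0.132, -0.002]
force: [-0.3, 0.3, 1.1]
grip_width: 0.0643
```

```bash
python3 -c "
from h import *
st=bp()"
```

```text
t 12.38 board x,y,z mm [92.  -2.3 84.3] F [-0.3  0.3  1.1] T [-0.01  0.26 -0.3 ] yaw 15.2 tilt z [-0.005  0.003] w 0.0643
```

Emit:
servo_tool:
  commands:
    - [0.3,[-0.05,0,0],-3]
    - [0.3,[-0.05,0,0],-3]
    - [0.3,[-0.05,0,0],-3]
    - [0.3,[-0.05,0,0],-3]

```text
t: 12.72
position: [0.5901, 0.1515, 0.0845]
orientation: [-0.002, 0.971, 0.238, 0.0]
force: [0.6, 1.0, -0.7]
grip_width: 0.0646
```

Emit:
servo_tool:
  commands:
    - [0.3,[-0.05,0,0],-3]
    - [0.3,[-0.05,0,0],-3]
    - [0.3,[-0.05,0,0],-3]
    - [0.3,[-0.05,0,0],-3]

```text
t: 13.05
position: [0.5908, 0.1528, 0.0854]
orientation: [-0.003, 0.939, 0.343, 0.003]
force: [-3.1, 1.7, 5.5]
grip_width: 0.0648
```

```bash
python3 -c "
from h import *
st=bp()"
```

```text
t 13.05 board x,y,z mm [93.8 -3.7 85.4] F [-3.1  1.7  5.5] T [ 0.27  0.64 -0.14] yaw 40.1 tilt z [0.004 0.008] w 0.0648
```

Emit:
servo_tool:
  commands:
    - [0.3,[0,0,-0.05],-2.5]
    - [0.3,[0,0,-0.05],-2.5]
    - [0.3,[0,0,0],0]

```text
t: 13.3
position: [0.591, 0.1532, 0.0866]
orientation: [-0.003, 0.922, 0.387, 0.004]
force: [-0.1, -0.7, -0.3]
grip_width: 0.0648
```

```bash
python3 -c "
from h import *
st=bp()"
```

```text
t 13.3 board x,y,z mm [94.2 -3.8 86.6] F [-0.1 -0.7 -0.3] T [-0.17  0.17 -0.05] yaw 45.5 tilt z [0.005 0.008] w 0.0648
```

Emit:
servo_tool:
  commands:
    - [0.3,[0,0,-0.3],0]
    - [0.3,[0,0,-0.3],0]
    - [0.3,[0,0,0],0]

```text
t: 13.55
position: [0.5913, 0.1527, 0.0928]
orientation: [-0.003, 0.923, 0.385, 0.004]
force: [-1.1, 0.4, -1.2]
grip_width: 0.0643
```

```bash
python3 -c "
from h import *
st=bp()"
```

```text
t 13.55 board x,y,z mm [93.7 -4.2 92.8] F [-1.1  0.4 -1.2] T [-0.21  0.16  0.03] yaw 45.3 tilt z [0.005 0.008] w 0.0643
```

Emit:
servo_tool:
  commands:
    - [0.3,[0,0,-0.5],0]
    - [0.3,[0,0,-0.5],0]
    - [0.3,[0,0,-0.5],0]
    - [0.3,[0,0,0],0]

```text
t: 13.88
position: [0.5919, 0.1528, 0.1096]
orientation: [-0.003, 0.923, 0.384, 0.004]
force: [0.2, -0.1, -1.0]
grip_width: 0.0646
```

```bash
python3 -c "
from h import *
st=bp()"
```

```text
t 13.88 board x,y,z mm [ 93.9  -4.8 109.6] F [ 0.2 -0.1 -1. ] T [-0.04 -0.01 -0.  ] yaw 45.1 tilt z [0.006 0.008] w 0.0646
```

Emit:
servo_tool:
  commands:
    - [0.3,[-0.05,0,-0.5],0]
    - [0.3,[-0.05,0,-0.5],0]
    - [0.3,[0,0,-0.5],0]
    - [0.3,[0,0,0],0]
    - [0.3,[0,0,0],0]

```text
t: 14.3
position: [0.5914, 0.1522, 0.1272]
orientation: [-0.003, 0.923, 0.384, 0.005]
force: [-0.3, -0.2, -0.4]
grip_width: 0.0646
```

```bash
python3 - <<'E'
from h import *
bp()
s=snap('scene','s6');cv2.imwrite('pics/s6b.png',cv2.resize(s['color'][100:250,180:360,::-1],(720,600),interpolation=cv2.INTER_CUBIC))
f=lambda p:((np.array(proj(s,p))-[180,100])*4).round(0)
B=lambda x,y,z:np.array([*(O+x*X+y*Y),z])
for z in(.1355,.155,.178):print(z,f(B(.094,0,z)))
print('rim',f(B(.094,0,.13)),f(B(.094-.024,0,.13)),f(B(.094+.024,0,.13)))
for z in(.150,.155,.160): print('cap low-left',f(B(.094-.0325,0,z)),'low front',f(B(.094,-.0325,z)),'top centre',f(B(.094,0,z+.023)))
E
```

```text
t 14.3 board x,y,z mm [ 93.2  -4.4 127.2] F [-0.3 -0.2 -0.4] T [-0.03  0.01  0.01] yaw 45.1 tilt z [0.008 0.009] w 0.0646
0.1355 [523. 322.]
0.155 [525. 296.]
0.178 [528. 265.]
rim [522. 329.] [488. 335.] [556. 324.]
cap low-left [477. 310.] low front [545. 329.] top centre [528. 272.]
cap low-left [478. 303.] low front [545. 322.] top centre [528. 265.]
cap low-left [479. 297.] low front [546. 315.] top centre [529. 258.]
```

View pics/s6b.png

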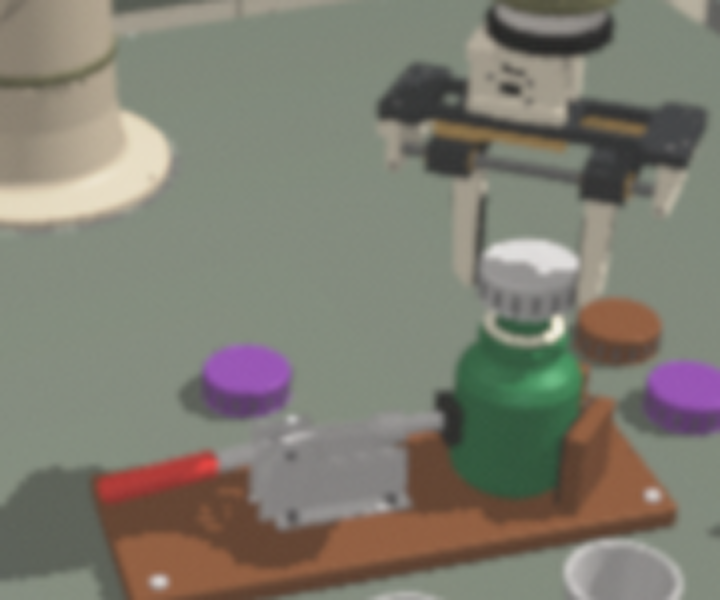

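The picture shows:
- **Cap:** top centre at (530,264), matching a lower rim at z ≈ 155 mm, about 25 mm above the jar rim. It is level and centred over the mouth at (523,329).
- **Jar and handle:** the jar is upright in the V, and the handle lies where it was left, down and locked.

I hand in.

```bash
python3 -c "
from h import *
bp();print(ctrl.hand_in())"
```

```text
t 14.35 board x,y,z mm [ 93.2  -4.4 127.2] F [ 0.3 -0.3 -0.2] T [-0.04  0.02  0.05] yaw 45.1 tilt z [0.008 0.009] w 0.0645
the job is handed in; nothing more can be done
None
```

I clamped the jar, unscrewed the cap and handed in at 14.35 s with the cap held over the open mouth. I don't know the verdict; the hand-in doesn't report one.

- **Clamp:** I pushed the red handle over centre to its stop with closed fingertips, and it stayed there when released. The last picture shows it still down, with the pad on the jar. Its slope there reads about 1.64 rad rather than 1.69, which is within my reading error.
- **Cap:** I gripped the steel cap at 45 N and turned it 55° anticlockwise. The twisting resistance dropped to about zero and the cap rose about 2.7 mm, so I stopped and lifted straight up.
- **Last checks:** the cap's lower rim is about 25 mm above the jar rim, by both the reported lift and the scene picture. It is level within about 0.7°, the jar is upright in the V, and the force on the tool is near zero. I never touched the cups, pan or tongs.

**What disagreed or went wrong:**
- **Fingertip height:** in the pictures the fingertips sit about 31 mm short of the reported TCP. Contact at the clamp stop gave about 33 mm. I worked with about 31 mm.
- **Hard press:** one press on the handle at its stop spiked to 78 N at the wrist. That is under the 120 N wrist limit and came through the fingertips, not the gripper body, but it was firmer than the gentle press asked for.
- **Sideways drift:** the tool moved about 5 mm sideways during the twist and lift. In the picture the cap still looks centred over the mouth.

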